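Hold a slide carrier flush on a tilted microscope stage

TASK

Pick up the aluminium slide carrier from the bench and lay it on the sloped face of the tilting stage: long way up the slope, centred on the stop bar, its lower end down against the bar and its underside flush with the face. The stage is locked at some tilt, so match it by feel and press it on gently, with a push of about 10 newtons, without forcing the stage out of its setting. Keep it pressed there for a couple of seconds and finish still gripping and pressing it, so that I can swing the spring clips over from my side of the bench; leave the other things on the bench alone.

Things in the scene. Friction and masses are not known exactly. Their poses are not given: they have to be found in the camera images.
- carrier: Slide carrier: aluminium channel 90 long (its x) x 46 wide (y); along each long edge a rail 18 high, 6 thick; floor 4 thick with a glass slide on it. About 150 g. Starts flat on the bench, open side up. Origin: middle of the flat underside; z out of the open top. Either end may go down. Grip it across the 46 width, on the rails' outer faces at mid-length, tips a few mm clear of the underside.
- stage: Tilting stage, fixed: dark steel base plate 150 x 150 x 10, two upright cheeks (outsides 134 apart along y, 85 high) with a black lock knob outside each (182 over the knobs), the sloped plate between them. Origin: middle of its underside; z up. The plate's hinge axis is parallel to y, 77 above the origin. The slope falls towards its -x side, which looks roughly away from the robot.
- plate: Tilting plate, 140 (x) x 114 (y); on it, 4 proud, the sloped face: a flat black insert 94 x 90. Origin on the middle of the face, 20 from the hinge axis; x up the slope, y level, z the outward normal. Locked by friction at 11 to 33 degrees; slips if pushed hard far from the origin. A carrier down against the stop bar and centred has its origin on this origin and its x along this x (either way).
- stop (a point): Steel stop bar at the lower end of the face, 46 wide, 9 high above the face, 8 thick; this point is the middle of its upslope side at the face's surface, 45 down the slope from the face's origin. From the bar to 62 above the origin nothing stands up from the face; two clip posts 10 high stand 70 up the slope and 30 to each side, their spring clips swung outwards.
- plate_top_edge (a point): Middle of the upper edge of the tilting plate, 80 up the slope from the face's origin and 4 below the face; it shows whether the stage has been pushed out of its setting.
- dropper_bottle: Bystander: brown dropper bottle, 34 across, 70 high. Origin: middle of the underside.
- petri_dish: Bystander: closed clear dish, 93 across, 17 high. Origin: middle of the underside.
- slide_box: Bystander: grey box for slides, 87 x 102 x 35 high. Origin: middle of the underside.
- objective: Bystander: loose steel microscope objective standing upright, 29 across, 47 high. Origin: middle of the underside.
Things that resemble listed ones, but are neither listed nor needed, are in the scene too. There is more than one size of the stage; the one meant has the size given above. Several things have the shape of the carrier; the one meant has the colours described above.

How it is judged (in metres and radians):
On the way, in this order (a step that is already met when the one before it is completed fails the run):
1. the carrier has been lifted off the bench in the fingers (height (world z) of carrier above 0.04 m and contact force between the fingers and carrier above 1 N and contact force between carrier and stage below 0.1 N), for 0.2 s.
2. the carrier is pressed flush on the sloped face, down against the stop bar, for a couple of seconds (angle between the z axis of carrier and the z axis of plate, either way round below 0.035 rad and z of carrier in the frame of plate below 0.002 m and contact force between carrier and plate above 4 N and x of carrier in the frame of plate below 0.005 m), for 1.5 s.
At the end, for the whole second after the job is handed in: Still gripped and at rest, right side up, pressed on the face with over 4 N (its weight gives under 2); underside within 2 degrees and 2 mm of the face, long axis within 4.5 degrees of the slope, within 5 mm of the stop bar and 8 mm of centred; the stage's upper edge moved under 6 mm (all of step 2 and angle between carrier's own z axis and vertical below 1 rad and angle between the x axis of carrier and the x axis of plate, either way round below 0.08 rad and z of carrier in the frame of plate above -0.003 m and x of carrier in the frame of plate above -0.005 m and y of carrier in the frame of plate between -0.008 and 0.008 m and contact force between the fingers and carrier above 1 N and linear speed of carrier below 0.01 m/s and distance of plate_top_edge from where it was at the start of the episode below 0.006 m); the arm keeps its last pose, push and grip.
It fails at once if the carrier is forced onto the face with more than 45 N (contact force between carrier and plate above 45 N).
It fails at once if the stage is pushed out of its set tilt (distance of plate_top_edge from where it was at the start of the episode above 0.006 m).
It fails at once if a bystander is disturbed (distance of any of dropper_bottle, petri_dish, slide_box, objective from where it was at the start of the episode above 0.02 m).
It also fails if it takes over 48 s, if anything falls off the work surface, if the arm or the gripper's body presses on something with over 40 N, if the wrist force passes 120 N, or if a joint passes its speed limit or range.

ROBOT

A 6-joint arm with a two-finger parallel gripper is mounted at the origin on the work surface. World frame = base frame: x ahead of the robot, y to its left, z up, the work surface at z = 0. Lengths are in mm, angles in rad, forces in N, time in s.
With the tool pointing down it reaches from about 225 to 725 mm from the base axis. Payload 3.1 kg.
Tool frame: the origin (TCP) lies between the finger pads; the fingertips stand 19 mm ahead of it and the grasp point (between the pads) is the TCP; z points along the fingers, x is the direction in which the jaws open and shut, and the axes are right-handed (so a half turn about z gives the same grasp; the last joint's range is limited). The gripper opens to 85 mm and grips with 20 to 120 N. Pads are 22 mm wide; open, the fingers measure 114 mm over their backs; the gripper's body (76 mm by 85 mm) begins 54 mm behind the grasp point. The pads swing forward as they close: fully open they stand 13 mm farther back than shut.
Start: joints at [1.126, 0.048, 0.099, 1.622, 0, 1.443], TCP at [163.559, 498.865, 250.312] pointing down, gripper open.
Joint ranges: [-2.91, 2.91], [-0.99, 1.94], [-1.21, 1.42], [-2.12, 2.29], [-1.49, 1.47], [-3.14, 3.14]. Speed limits (rad/s): [2.79, 2.79, 3.14, 3.14, 3.14, 3.14].

INTERFACE

Orientations are given as a unit quaternion [w, x, y, z].
In Python, from station import r, hand, planner, get_obs, optics, job gives the robot as it stands. Calls block until the motion is done:
- r.move_ptp(position, orientation): joint-space move of the TCP to a pose.
- r.line_to(position, frame=None, rate=150, until_force=None): straight line of the TCP; frame=None keeps the orientation; rate is the mean speed in mm/s. With until_force (N) it stops when the force on the tool has changed by that much, and returns True; else False.
- r.move_joints(angles): joint-space move.
- hand.move_gripper(opening, f_grip=None): finger opening in mm; f_grip is the grip in N (None keeps the last); returns when the fingers have stopped.
- r.dwell(seconds).
- planner.solve_ik(position, orientation): joint angles nearest the present ones, or None.
- get_obs(): the state.
- optics.camera(name): name is "side" or "top"; returns a dict with "pixels" (480x640x3 uint8, red, green, blue), "fx", "fy", "cx", "cy" (pixels), "D" ([k1, k2, p1, p2, k3] as OpenCV has them; the pictures are not rectified), "rvec" (rotation vector, rad) and "tvec" (3), from world to camera coordinates, as OpenCV has them. Camera axes: x right, y down, z forward; pixel columns grow to the right and rows downward; lengths in mm; the calibration is good to about 2 mm. A picture is of the moment at which its call begins. There is no depth.
A pose or a line that the arm cannot do raises r.MotionError and nothing moves.
- job.hand_in(): hands the job in, once; it reports no verdict.
The state is a dict: "clock": time; "joints": joint angles; "joint_velocities": joint speeds; "effort": joint torques, N m; "eef_pos": TCP position; "ee_rot": TCP orientation; "force": force on the tool from outside, world axes, zero at the start; "wrist_torque": the same for the moment, N m; "opening": finger opening in mm.
Only numpy, scipy, OpenCV 4.12 (cv2) and the standard library are available. Lean on these libraries where they do the work, as an engineer would, in place of code of your own. Each camera call takes 0.05 s, during which the arm holds its last target.

## Working session

There is one attempt and no reset: what is moved stays moved. The work goes in short steps, each a Python script; the robot and the scene stay as the last script left them, time stands still between calls to the robot, and variables do not carry over. Pictures are saved under pics/ and viewed, and the job is handed in when it is done.

```bash
mkdir -p pics; ls; python3 - <<'E'
from station import r, hand, planner, get_obs, optics, job
import cv2, numpy as np, pickle
o=get_obs(); print(o)
for n in("side","top"):
    c=optics.camera(n); cv2.imwrite(f"pics/{n}0.png",c["pixels"][:,:,::-1]); pickle.dump(c,open(f"pics/{n}0.pkl","wb"))
    R=cv2.Rodrigues(np.array(c["rvec"],float))[0]; print(n,c["fx"],c["fy"],c["cx"],c["cy"],c["D"],"C",-R.T@np.array(c["tvec"]).ravel(), R[2])
E
```

```text
pics
{'clock': 0.0, 'joints': array([ 1.12619932e+00,  4.87334414e-02,  9.75551609e-02,  1.62199725e+00,
       -2.47249777e-05,  1.44300414e+00]), 'joint_velocities': array([ 0.00124322,  0.00112969,  0.00035302,  0.00113887,  0.00135448,
       -0.00053171]), 'effort': array([ 2.62905967e-03, -3.38785458e+01,  3.20012856e+01,  2.04326527e-02,
        2.24401686e-05, -2.10565304e-06]), 'eef_pos': array([163.31755145, 498.34014376, 249.10472087]), 'ee_rot': array([ 5.80347188e-04,  8.09793216e-01,  5.86714183e-01, -1.03850858e-03]), 'force': array([ 0.08295446,  0.2825011 , -0.20833181]), 'wrist_torque': array([ 0.01689673, -0.00380199,  0.01146504]), 'opening': 85.32462997942729}
side 502.56037697664533 502.56037697664533 320.5441441891109 244.37326450950414 [-0.08641779  0.          0.          0.          0.        ] C [249.44543841 579.51756295 840.25585152] [ 0.26376461 -0.58875861 -0.76406252]
top 551.8209603244252 551.8209603244252 311.3793136311624 235.1796529953294 [-0.11064487  0.          0.          0.          0.        ] C [ 3.00778898e+02 -4.09136827e-01  1.24380563e+03] [ 0.17825548  0.01870031 -0.98380653]
```

View pics/side0.png

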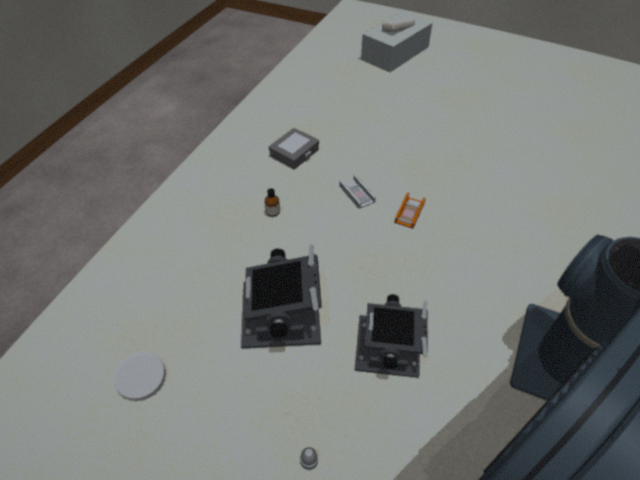

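View pics/top0.png

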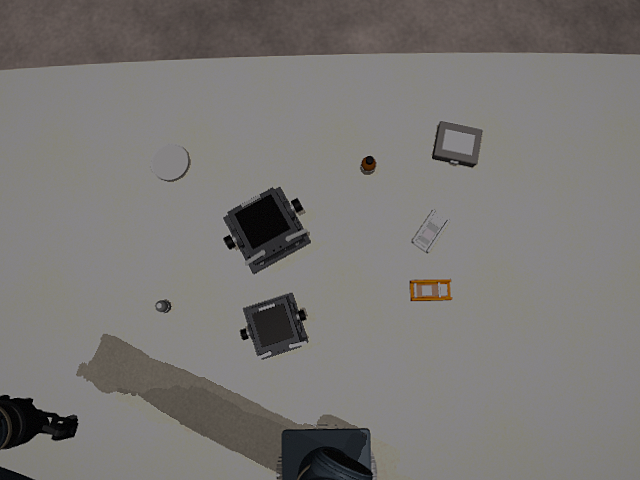

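```bash
cat > h.py <<'E'
import numpy as np, cv2, pickle
def load(n): return pickle.load(open(f"pics/{n}.pkl","rb"))
def cam(c):
    K=np.array([[c["fx"],0,c["cx"]],[0,c["fy"],c["cy"]],[0,0,1.]]);return K,np.array(c["D"],float),np.array(c["rvec"],float).ravel(),np.array(c["tvec"],float).ravel()
def ray(c,uv):
    K,D,rv,t=cam(c);R=cv2.Rodrigues(rv)[0]
    p=cv2.undistortPoints(np.array(uv,float).reshape(-1,1,2),K,D).reshape(-1,2)
    d=np.c_[p,np.ones(len(p))]@R; return -R.T@t, d/np.linalg.norm(d,axis=1)[:,None]
def onz(c,uv,z):
    C,d=ray(c,uv); return C+d*((z-C[2])/d[:,2])[:,None]
def proj(c,P):
    K,D,rv,t=cam(c); return cv2.projectPoints(np.array(P,float).reshape(-1,1,3),rv,t,K,D)[0].reshape(-1,2)
def tri(c1,u1,c2,u2):
    C1,d1=ray(c1,u1);C2,d2=ray(c2,u2);out=[]
    for a,b in zip(d1,d2):
        A=np.c_[a,-b];s=np.linalg.lstsq(A,C2-C1,rcond=None)[0]
        p,q=C1+a*s[0],C2+b*s[1];out.append(np.r_[(p+q)/2,np.linalg.norm(p-q)])
    return np.array(out)
def crop(c,x0,y0,x1,y1,s,fn,gain=1.0):
    im=c["pixels"][y0:y1,x0:x1,::-1]; im=np.clip(im.astype(float)*gain,0,255).astype(np.uint8)
    im=cv2.resize(im,None,fx=s,fy=s,interpolation=cv2.INTER_NEAREST)
    for x in range((x0+9)//10*10,x1,10):
        cv2.putText(im,str(x),(int((x-x0)*s),10),0,.35,(0,0,255),1); cv2.line(im,(int((x-x0)*s),12),(int((x-x0)*s),18),(0,0,255),1)
    for y in range((y0+9)//10*10,y1,10):
        cv2.putText(im,str(y),(0,int((y-y0)*s)+4),0,.35,(0,0,255),1)
    cv2.imwrite(fn,im)
E
python3 - <<'E'
from h import *
t=load("top0");s=load("side0")
crop(t,215,175,320,280,5.6,"pics/t_stA.png",2)
crop(t,400,195,470,310,5,"pics/t_car.png",1.3)
crop(s,230,235,335,355,5,"pics/s_stA.png",2)
crop(s,330,165,440,235,7,"pics/s_car.png",1.3)
E
```

```text
(no output)
```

View pics/t_stA.png

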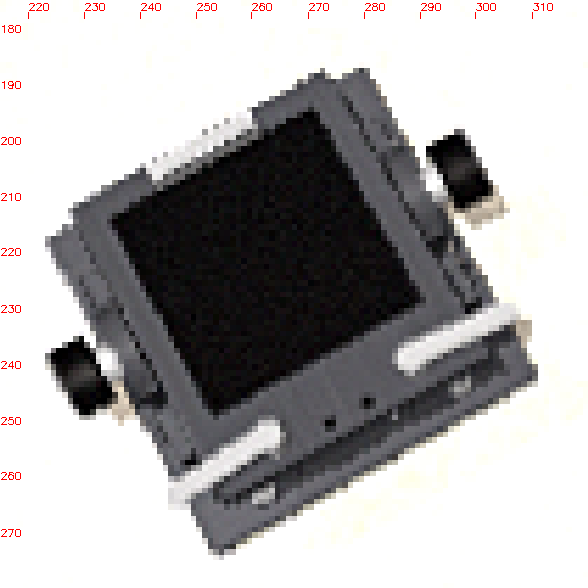

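View pics/s_stA.png

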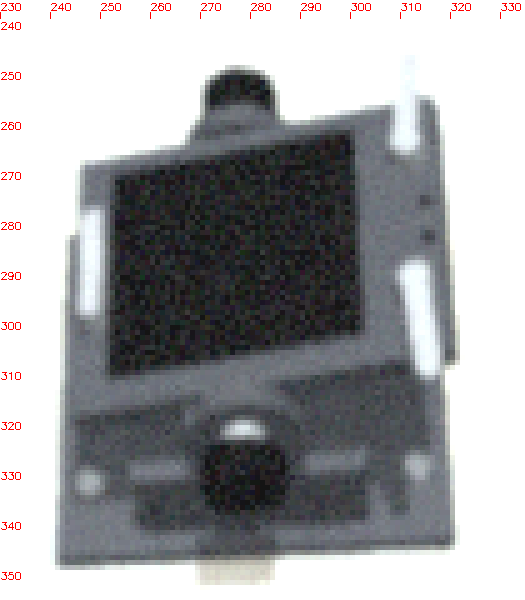

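View pics/t_car.png

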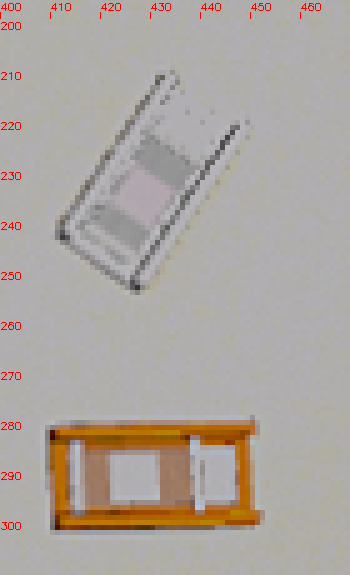

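View pics/s_car.png

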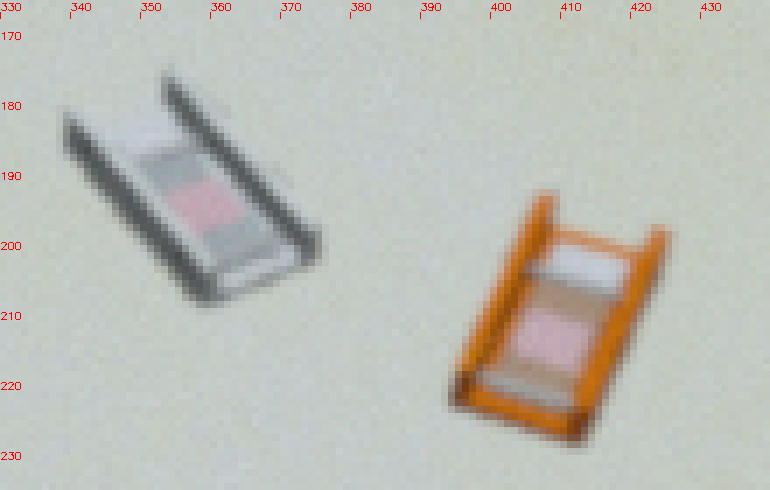

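```bash
python3 - <<'E'
from h import *
t=load("top0");s=load("side0")
def cc(c,x0,y0,x1,y1,sc,fn,lo,hi):
    d=dict(c);d["pixels"]=np.clip((c["pixels"].astype(float)-lo)/(hi-lo)*255,0,255).astype(np.uint8);crop(d,x0,y0,x1,y1,sc,fn)
cc(t,400,202,460,260,10,"pics/t_car2.png",90,200)
cc(s,330,165,385,215,12,"pics/s_car2.png",60,235)
def face(c,box):
    x0,y0,x1,y1=box;g=c["pixels"][y0:y1,x0:x1].max(2)
    g=cv2.resize(g,None,fx=8,fy=8,interpolation=cv2.INTER_LINEAR);g=cv2.GaussianBlur(g,(0,0),4)
    m=(g<(32 if c is t else 40)).astype(np.uint8)
    m=cv2.morphologyEx(m,cv2.MORPH_OPEN,np.ones((33,33)))
    m=cv2.morphologyEx(m,cv2.MORPH_CLOSE,np.ones((33,33)))
    cs=max(cv2.findContours(m,0,cv2.CHAIN_APPROX_NONE)[0],key=cv2.contourArea)
    q=cv2.approxPolyDP(cs,.04*cv2.arcLength(cs,True),True)[:,0].astype(float)
    P=cs[:,0].astype(float);L=[]
    for i in range(len(q)):
        a,b=q[i],q[(i+1)%len(q)];n=np.linalg.norm(b-a);u=(b-a)/n;w=P-a
        k=(abs(w[:,0]*u[1]-w[:,1]*u[0])<12)&((w@u)>.12*n)&((w@u)<.88*n)
        vx,vy,px,py=cv2.fitLine(P[k].astype(np.float32),cv2.DIST_HUBER,0,.01,.01).ravel();L.append(np.cross([px,py,1],[px+vx,py+vy,1]))
    Q=[]
    for i in range(len(q)):
        x=np.cross(L[i-1],L[i]);Q.append(x[:2]/x[2])
    return (np.array(Q)+.5)/8-.5+[x0,y0]
for c,b in((t,(225,185,300,258)),(s,(240,250,312,320))):
    print(face(c,b).round(2).tolist())
print(np.median(t["pixels"][215:230,260:270]),np.median(t["pixels"][200:210,225:230]))
E
```

```text
[[270.6, 193.68], [233.47, 213.4], [252.45, 249.14], [290.24, 228.31]]
[[299.92, 260.37], [252.43, 269.69], [251.24, 310.29], [302.1, 301.17]]
7.0 135.0
```

View pics/t_car2.png

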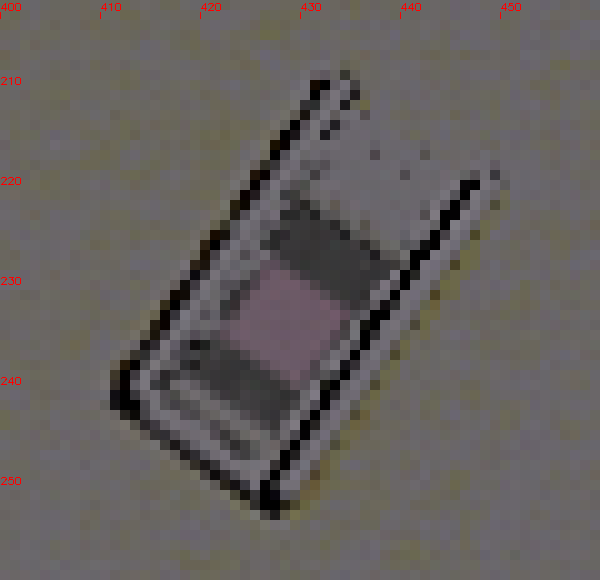

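View pics/s_car2.png

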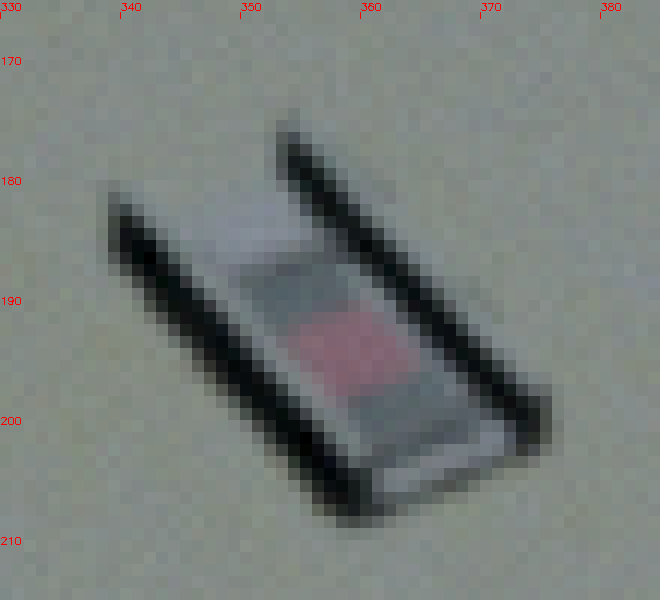

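```bash
python3 - <<'E'
from h import *
t=load("top0");s=load("side0")
T=[[270.6, 193.68], [233.47, 213.4], [252.45, 249.14], [290.24, 228.31]]
S=[[252.43, 269.69],[251.24, 310.29],[302.1, 301.17],[299.92, 260.37]]
X=tri(t,T,s,S);print(X.round(1))
P=X[:,:3];dn=lambda a,b:np.linalg.norm(P[a]-P[b]).round(1)
print("w",dn(0,1),dn(2,3),"l",dn(1,2),dn(3,0), "diag",dn(0,2),dn(1,3))
xl=(P[2]+P[3]-P[0]-P[1]);xl/=np.linalg.norm(xl);yl=P[1]+P[2]-P[0]-P[3];yl/=np.linalg.norm(yl);z=np.cross(xl,yl);print(xl,yl,z,"ctr",P.mean(0))
print("tilt",np.degrees(np.arcsin(xl[2])),"yaw",np.degrees(np.arctan2(xl[1],xl[0])))
print("base cnr",onz(t,[[279.5,187],[223,218],[254,273.5],[310.5,242]],10).round(1).tolist())
print("base side",onz(s,[[241,347.5],[320.5,344]],10).round(1).tolist())
print("carrier side base",onz(s,[[358,208.3],[374.5,202.5],[338.7,187]],0).round(1).tolist())
print("carrier top base",onz(t,[[411,242.8],[427.8,253.6]],0).round(1).tolist(), onz(t,[[431,209]],5).round(1).tolist())
print("rail inner base right",onz(t,[[447.5,219.5]],10))
print("tri carrier top pts", tri(t,[[433.7,209]],s,[[353.8,174.5]]))
E
```

```text
[[602.7 108.2  84.9   2.8]
 [560.3 188.7  85.5   3.4]
 [479.3 145.1 105.3   1.1]
 [522.1  65.3 106.1   0.8]]
w 91.0 90.5 l 94.0 93.7 diag 130.4 130.7
[-0.86048053 -0.46047225  0.21803342] [-0.46969444  0.8828286  -0.00089611] [-0.1920735  -0.10318017 -0.97593807] ctr [541.11534502 126.81503302  95.47785593]
tilt 12.59355227908468 yaw -151.84725689970654
base cnr [[639.2, 94.9, 10.0], [568.7, 225.7, 10.0], [439.3, 153.8, 10.0], [508.7, 25.3, 10.0]]
base side [[566.7, 228.5, 10.0], [436.0, 160.3, 10.0]]
carrier side base [[505.6, -204.6, 0.0], [477.2, -238.7, -0.0], [574.7, -252.1, 0.0]]
carrier top base [[503.7, -204.1, 0.0], [478.0, -241.3, 0.0]] [[580.8, -253.4, 5.0]]
rail inner base right [[ 554.29874217 -288.97202984   10.        ]]
tri carrier top pts [[ 553.68925122 -250.92057408   55.77817407   30.63416296]]
```

```bash
cat >> h.py <<'E'
from scipy.spatial.transform import Rotation as Rn
def quat(M): q=Rn.from_matrix(M).as_quat(); return q[[3,0,1,2]]
def toolR(z,x):
    z=np.array(z,float);z/=np.linalg.norm(z);x=np.array(x,float);x-=z*(x@z);x/=np.linalg.norm(x);return np.c_[x,np.cross(z,x),z]
def o2R(o): q=o["ee_rot"];return Rn.from_quat(q[[1,2,3,0]]).as_matrix()
def plateR(tilt,yaw): # yaw of upslope dir (deg)
    t,y=np.radians([tilt,yaw]);x=np.array([np.cos(t)*np.cos(y),np.cos(t)*np.sin(y),np.sin(t)]);yy=np.array([-np.sin(y),np.cos(y),0]);return np.c_[x,yy,np.cross(x,yy)]
E
python3 - <<'E'
from station import r, hand, planner, get_obs, optics, job
from h import *
a=np.radians(-34.5);w=np.array([-np.sin(a),np.cos(a),0])
C=np.array([528,-247.6])
for s in(1,-1):
    q=quat(toolR([0,0,-1],s*w));print("car",s,[None if (j:=planner.solve_ik([*C,z],q)) is None else np.round(j,2) for z in(21,120)])
    M=plateR(12.6,-151.9);q=quat(toolR(-M[:,2],s*M[:,1]));o=np.array([541,126.8,95.5])
    print("st",s,[None if (j:=planner.solve_ik(o+M[:,2]*h+M[:,0]*10,q)) is None else np.round(j,2) for h in(21,90)])
E
```

```text
car 1 [array([-0.55,  0.27, -0.11,  1.19,  0.  ,  0.05]), array([-0.55,  0.21,  0.02,  1.38,  0.  ,  0.05])]
st 1 [array([ 0.15,  0.35,  0.17,  1.59, -0.07,  2.8 ]), array([ 0.15,  0.38,  0.34,  1.74, -0.07,  2.81])]
car -1 [array([-0.55,  0.27, -0.11,  1.19,  0.  , -3.09]), array([-0.55,  0.21,  0.02,  1.38,  0.  , -3.09])]
st -1 [array([ 0.15,  0.35,  0.17,  1.59, -0.07, -0.34]), array([ 0.15,  0.38,  0.34,  1.74, -0.07, -0.33])]
```

```bash
python3 - <<'E'
from station import r, hand, planner, get_obs, optics, job
from h import *
a=np.radians(-34.5);w=np.array([-np.sin(a),np.cos(a),0]);q=quat(toolR([0,0,-1],w))
r.move_ptp([528,-247.6,130],q)
hand.move_gripper(70,40)
r.line_to([528,-247.6,60],rate=120)
c=optics.camera("side");pickle.dump(c,open("pics/side1.pkl","wb"));crop(c,300,100,440,235,4.4,"pics/s1.png",1.3)
c=optics.camera("top");pickle.dump(c,open("pics/top1.pkl","wb"));crop(c,380,180,480,290,5,"pics/t1.png",1.5)
o=get_obs();print(o["clock"],o["eef_pos"],o["force"],o["opening"])
E
```

```text
4.1917 [ 528.94492795 -248.21889442   61.47000558] [-0.05887491 -0.02103241  0.45270446] 70.25125520561653
```

View pics/s1.png

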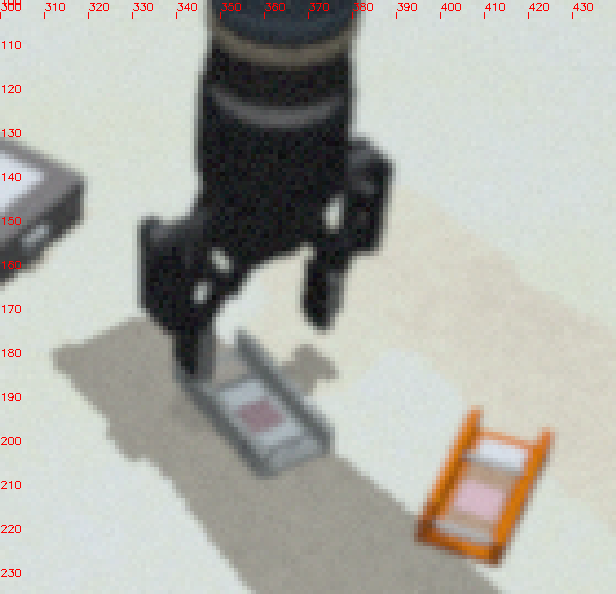

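View pics/t1.png

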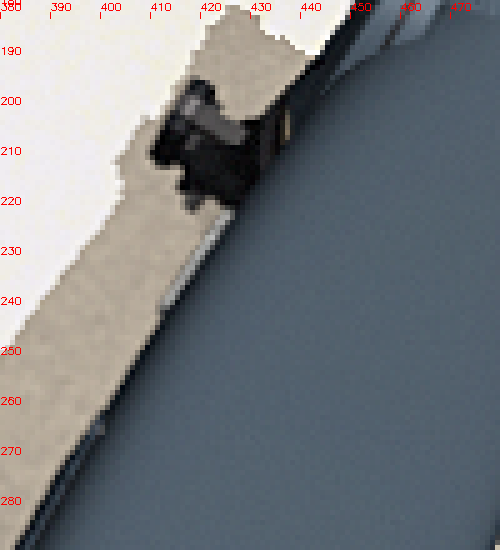

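The carrier lies between the open fingers in the side view: tips at about (343,186) and (372,174), carrier centre at about (357,193). That fits the measured pose, so I'll descend and grip.

```bash
python3 - <<'E'
from station import r, hand, planner, get_obs, optics, job
from h import *
s=r.line_to([528,-247.6,21],rate=60,until_force=6)
r.dwell(.2)
o=get_obs();print(s,o["clock"],o["eef_pos"],o["force"])
hand.move_gripper(40,45)
o=get_obs();print(o["clock"],o["eef_pos"],o["force"],o["wrist_torque"],o["opening"])
r.line_to([528,-247.6,120],rate=100)
r.dwell(.2)
o=get_obs();print(o["clock"],o["eef_pos"],o["force"],o["wrist_torque"],o["opening"])
c=optics.camera("side");pickle.dump(c,open("pics/side2.pkl","wb"));crop(c,300,60,440,195,4.4,"pics/s2.png",1.3)
E
```

```text
False 5.1917 [ 528.46912766 -247.88806445   21.67627659] [-0.02751227 -0.64174731  0.04121501]
5.5333 [ 528.58804908 -247.912922     21.75880464] [ 0.62437855 -0.10483439  2.20142272] [ 0.05548026 -0.0601554  -0.00480128] 44.793420456168406
6.875 [ 527.51946181 -247.30454925  119.03883922] [ 0.26329213 -0.60234871 -1.88465397] [ 1.03907161e-02  2.44056288e-05 -2.40717916e-02] 45.08312937169266
```

View pics/s2.png

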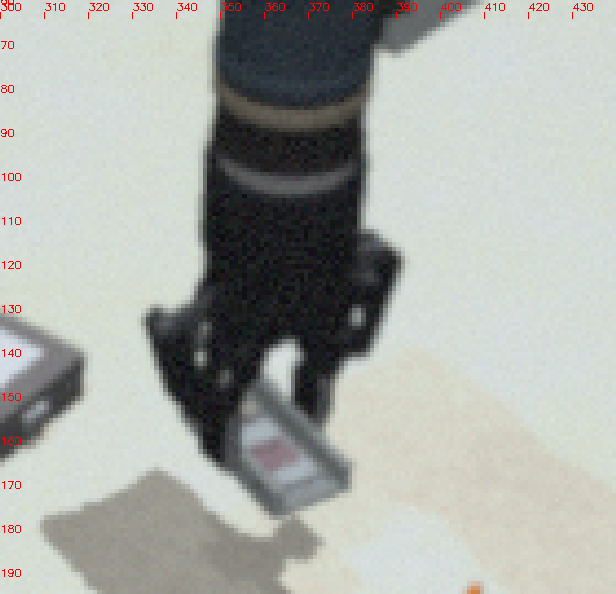

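```bash
python3 - <<'E'
from h import *
s=load("side2")
d=dict(s);crop(s,345,135,390,185,12,"pics/s2b.png",1.5)
print(onz(s,[[362.3,177.8],[379.5,170.8]],97.3).round(1))
a=np.radians(-34.5);u=np.array([np.cos(a),np.sin(a),0]);v=np.array([-np.sin(a),np.cos(a),0])
for l in(-45,):
  for k in(23,-23): print(np.array([527.5,-247.3,97.3])+u*l+v*k, proj(s,np.array([527.5,-247.3,97.3])+u*l+v*k))
E
```

```text
[[ 501.7 -204.3   97.3]
 [ 475.3 -241.8   97.3]]
[ 503.44166496 -202.856817     97.3       ] [[361.29449007 177.97688459]]
[ 477.38697806 -240.76662168   97.3       ] [[378.45983994 170.82155174]]
```

View pics/s2b.png

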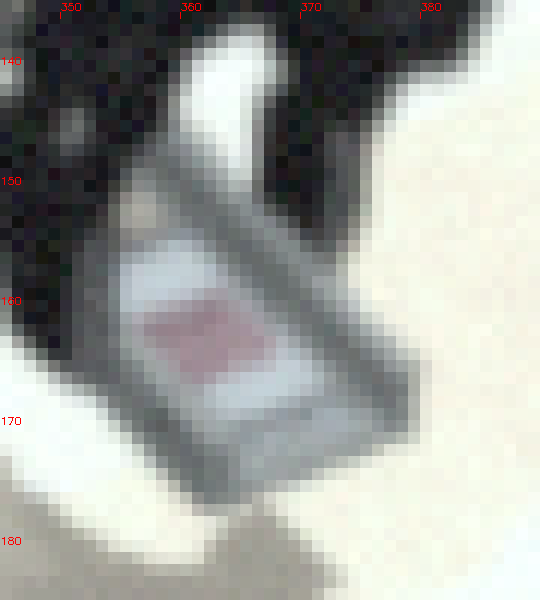

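```bash
cat >> h.py <<'E'
TILT,YAW=12.6,-151.9
P0=np.array([541.6,127.0,95.8])
def frame(tilt=TILT,yaw=YAW):
    M=plateR(tilt,yaw); return M,toolR(-M[:,2],-M[:,1])
def tcp(x,y,z,M,h=21.7): return P0+M@np.array([x,y,z+h])
def rep(o,M,b=None):
    T=o2R(o);f=M.T@o["force"];m=M.T@o["wrist_torque"]
    if b is not None: f=f-b[0];m=m-b[1]
    p=M.T@(o["eef_pos"]-P0)-[0,0,21.7]
    print("t%.2f p"%o["clock"],p.round(2),"f",f.round(2),"m",m.round(3),"ang",np.degrees(np.arcsin(np.clip([(-T[:,2])@M[:,0],(-T[:,2])@M[:,1]],-1,1))).round(2),"op %.1f"%o["opening"])
    return f,m
E
python3 - <<'E'
from station import r, hand, planner, get_obs, optics, job
from h import *
o=get_obs();p=o["eef_pos"]
r.line_to([p[0],p[1],200],rate=150)
M,T=frame()
r.move_ptp(tcp(9,0,90,M),quat(T)); 
r.line_to(tcp(9,0,25,M),rate=100)
r.dwell(.3)
o=get_obs();rep(o,M);print(o["force"],o["wrist_torque"])
for n in("side","top"):
    c=optics.camera(n);pickle.dump(c,open(f"pics/{n}3.pkl","wb"))
    if n=="side": crop(c,210,200,350,335,4.4,"pics/s3.png",1.3)
    else: crop(c,200,160,330,285,4.6,"pics/t3.png",1.6)
E
```

```text
t10.13 p [ 8.67  0.08 25.72] f [-0.66 -1.   -1.91] m [ 0.046  0.313 -0.016] ang [ 0.07 -0.03] op 44.5
[-0.27313478  0.98878503 -2.00591752] [ 0.10478916 -0.29871834 -0.00534227]
```

View pics/s3.png

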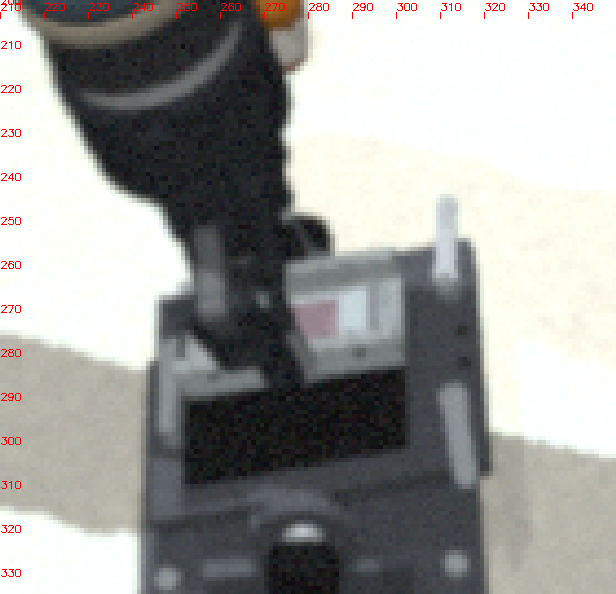

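View pics/t3.png

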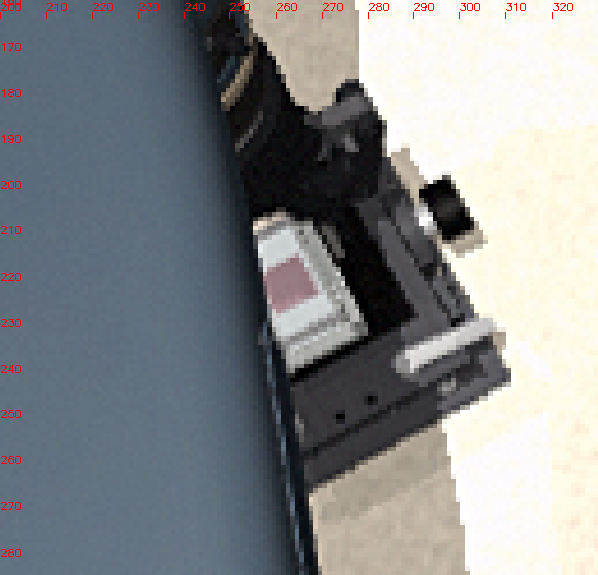

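```bash
cat >> h.py <<'E'
def avg(get_obs,r,M,n=5,b=None,dt=.03):
    F=[];Q=[]
    for _ in range(n):
        o=get_obs();F.append(M.T@o["force"]);Q.append(M.T@o["wrist_torque"]);r.dwell(dt)
    f,m=np.mean(F,0),np.mean(Q,0)
    print("   std",np.std(F,0).round(2),np.std(Q,0).round(3))
    return f,m
E
python3 - <<'E'
from station import r, hand, planner, get_obs, optics, job
from h import *
M,T=frame()
r.line_to(tcp(9,0,7,M),rate=40); r.dwell(.25)
b=avg(get_obs,r,M);pickle.dump(b,open("bias.pkl","wb"));print(b)
rep(get_obs(),M,b)
print(r.line_to(tcp(9,0,-6,M),rate=8,until_force=3))
rep(get_obs(),M,b)
r.dwell(.2);b2=avg(get_obs,r,M);print(b2[0]-b[0],b2[1]-b[1]);rep(get_obs(),M,b)
E
```

```text
std [0.42 0.72 0.64] [0.047 0.019 0.05 ]
(array([-2.46174329e-01,  1.60473260e-03, -1.99467648e+00]), array([-0.01065305,  0.29424844,  0.0089285 ]))
t11.25 p [8.9  0.03 7.21] f [ 0.27  0.25 -0.1 ] m [-0.014 -0.001 -0.004] ang [ 0.02 -0.01] op 44.9
True
t12.11 p [ 8.93 -0.01  1.32] f [0.24 0.71 7.52] m [ 0.007 -0.21  -0.005] ang [0.02 0.  ] op 44.9
   std [0.2  0.31 0.36] [0.018 0.026 0.027]
[0.95333786 0.43713807 7.7623303 ] [-0.01990946 -0.28929944 -0.02890006]
t12.47 p [ 8.91 -0.03  1.27] f [ 0.9  -0.02  7.94] m [-0.127 -0.304 -0.021] ang [0. 0.] op 44.7
```

```bash
cat > probe.py <<'E'
import sys
from station import r, hand, planner, get_obs, optics, job
from h import *
M,T=frame()   # reporting frame fixed
b=pickle.load(open("bias.pkl","rb"))
o=get_obs();z=(M.T@(o["eef_pos"]-P0))[2]-21.7
for tl in map(float,sys.argv[1:]):
    M2,T2=frame(tl)
    # carrier origin kept: rotate about carrier origin
    def tgt(z): return P0+M@np.array([9,0,z])+M2[:,2]*21.7
    r.line_to(tgt(z+3),quat(T2),rate=30); r.dwell(.15)
    b=avg(get_obs,r,M,4)
    hit=r.line_to(tgt(z-4),rate=6,until_force=2.5); r.dwell(.15)
    c=avg(get_obs,r,M,4);o=get_obs()
    cz=M.T@(o["eef_pos"]-o2R(o)[:,2]*-21.7-P0) 
    f,m=c[0]-b[0],c[1]-b[1]
    print(tl,hit,"t%.2f"%o["clock"],"carrier org",cz.round(2),"f",f.round(2),"m",m.round(3),"d",(-m[1]/f[2]*1000).round(1))
E
python3 probe.py 14.5
```

```text
std [0.17 0.34 0.15] [0.021 0.049 0.029]
   std [0.31 0.22 0.38] [0.019 0.025 0.039]
14.5 True t13.94 carrier org [9.19 0.04 1.57] f [ 1.59 -0.54  6.44] m [ 0.16  -0.101  0.035] d 15.7
```

```bash
python3 probe.py 16.5 13.5
```

```text
std [0.42 0.16 0.25] [0.008 0.033 0.028]
   std [0.43 0.3  0.77] [0.025 0.029 0.031]
16.5 True t15.25 carrier org [ 9.58 -0.1   3.11] f [ 1.11 -0.34  5.67] m [ 0.12  -0.206 -0.019] d 36.4
   std [0.83 0.54 0.36] [0.025 0.015 0.013]
   std [0.65 0.29 0.45] [0.012 0.032 0.016]
13.5 True t16.73 carrier org [9.09 0.01 1.28] f [0.97 0.25 7.62] m [ 0.007 -0.188 -0.019] d 24.7
```

```bash
cat >> h.py <<'E'
TL2=13.2
E
python3 - <<'E'
from station import r, hand, planner, get_obs, optics, job
from h import *
M,T=frame(TL2)
z0=1.2
r.line_to(tcp(9,0,z0+2,M),quat(T),rate=30)
hand.move_gripper(40,25); r.dwell(.15)
b=avg(get_obs,r,M,5);pickle.dump(b,open("bias.pkl","wb"));rep(get_obs(),M,b)
r.line_to(tcp(9,0,z0+.7,M),rate=10); rep(get_obs(),M,b)
hit=r.line_to(tcp(-8,0,z0+.7,M),rate=8,until_force=2.5);r.dwell(.15);print(hit);rep(get_obs(),M,b)
f,m=avg(get_obs,r,M,4);print(f-b[0],m-b[1])
for n in("side","top"):
    c=optics.camera(n);pickle.dump(c,open(f"pics/{n}4.pkl","wb"))
    if n=="side": crop(c,230,240,330,330,6.4,"pics/s4.png",1.6)
    else: crop(c,215,175,320,280,5.6,"pics/t4.png",1.8)
E
```

```text
std [0.31 0.59 0.57] [0.024 0.023 0.023]
t17.54 p [ 9.01 -0.04  3.13] f [ 0.3  -0.63 -0.75] m [-0.059 -0.064  0.045] ang [-0.01  0.  ] op 44.7
t17.82 p [ 9.07 -0.03  1.77] f [0.17 0.47 0.  ] m [-0.002 -0.011  0.051] ang [-0.01  0.  ] op 44.5
True
t19.32 p [-1.65 -0.03  1.23] f [0.52 1.17 6.92] m [ 0.074 -0.168  0.01 ] ang [-0.13  0.  ] op 44.7
   std [0.46 0.56 0.37] [0.026 0.022 0.008]
[0.55131825 0.33365071 6.84212483] [ 0.03361504 -0.1366255   0.01267308]
```

View pics/s4.png

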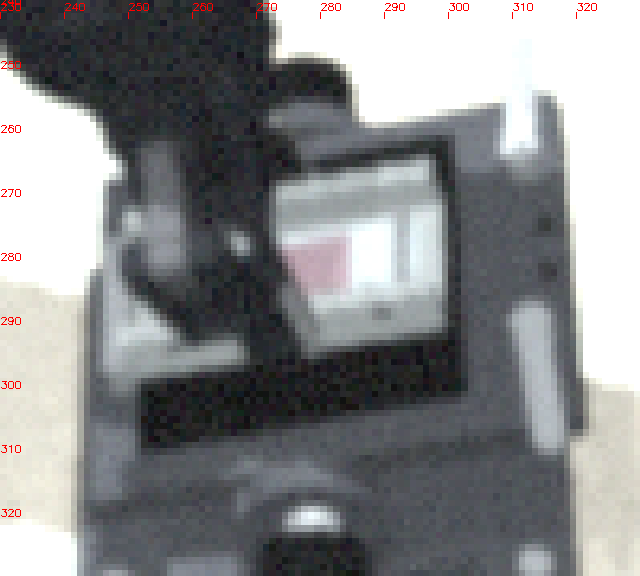

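View pics/t4.png

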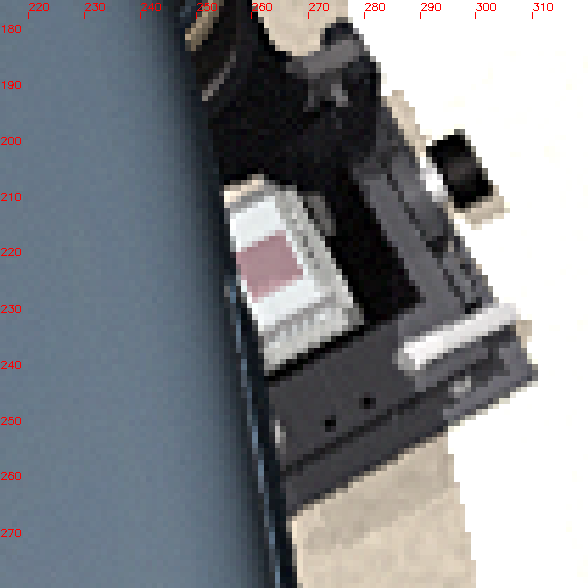

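```bash
python3 - <<'E'
from station import r, hand, planner, get_obs, optics, job
from h import *
M,T=frame(TL2);b=pickle.load(open("bias.pkl","rb"))
r.line_to(tcp(-1.6,0,2.5,M),quat(T),rate=20);r.dwell(.1);rep(get_obs(),M,b)
f,m=avg(get_obs,r,M,4);print((f-b[0]).round(2),(m-b[1]).round(3))
hit=r.line_to(tcp(-9,0,2.5,M),rate=6,until_force=2.5);r.dwell(.15);print(hit);rep(get_obs(),M,b)
f,m=avg(get_obs,r,M,4);print((f-b[0]).round(2),(m-b[1]).round(3))
E
```

```text
t19.94 p [-1.3  -0.24  1.47] f [-0.39 -0.65 -0.38] m [-0.    -0.008  0.019] ang [-0.09  0.04] op 44.7
   std [0.25 0.81 0.72] [0.021 0.007 0.04 ]
[-0.11  0.4  -0.61] [-0.031 -0.006  0.023]
True
t20.67 p [-1.57 -0.19  1.22] f [ 0.12 -0.31  4.93] m [0.071 0.031 0.035] ang [-0.2   0.03] op 44.7
   std [0.15 0.54 0.26] [0.01  0.029 0.044]
[-0.01 -0.05  5.19] [0.088 0.031 0.022]
```

```bash
python3 - <<'E'
from station import r, hand, planner, get_obs, optics, job
from h import *
M,T=frame(TL2);b=pickle.load(open("bias.pkl","rb"))
r.line_to(tcp(-1,0,4.2,M),quat(T),rate=20);r.dwell(.1);rep(get_obs(),M,b)
hit=r.line_to(tcp(-9,0,4.2,M),rate=8,until_force=2.5);rep(get_obs(),M,b);r.dwell(.15);print(hit);
f,m=avg(get_obs,r,M,4);print((f-b[0]).round(2),(m-b[1]).round(3));rep(get_obs(),M,b)
E
```

```text
t21.25 p [-0.65 -0.19  3.3 ] f [-0.    0.29 -1.11] m [ 0.013 -0.     0.056] ang [-0.09  0.04] op 44.4
t21.68 p [-1.63 -0.23  2.91] f [ 0.48  1.11 -0.02] m [0.01  0.039 0.034] ang [-0.2   0.04] op 44.6
True
   std [0.25 0.54 0.27] [0.019 0.028 0.03 ]
[-0.15  0.23  0.8 ] [0.017 0.021 0.045]
t21.96 p [-1.17 -0.49  1.62] f [ 0.25  0.6  -0.82] m [-0.035  0.044  0.03 ] ang [-0.32  0.08] op 44.8
```

```bash
cat > press.py <<'E'
import sys
from station import r, hand, planner, get_obs, optics, job
from h import *
tl,x,z,n=map(float,sys.argv[1:5])
M,T=frame(tl);b=pickle.load(open("bias.pkl","rb"))
for i in range(int(n)):
    r.line_to(tcp(x,0,z,M),quat(T),rate=10);r.dwell(.15)
    f,m=avg(get_obs,r,M,4);f-=b[0];m-=b[1];print("cmd z %.2f"%z,f.round(2),m.round(3));rep(get_obs(),M,b)
    if abs(f[2]-10)<1.5: break
    z-=np.clip((10-f[2])*.08,-.5,.5)
E
python3 press.py 13.2 -2.5 2.2 5
```

```text
std [0.56 0.23 0.28] [0.019 0.052 0.031]
cmd z 2.20 [ 2.86 -0.6  -1.19] [-0.216 -0.694  0.138]
t22.52 p [-1.87 -0.26  1.8 ] f [ 2.73 -0.52 -1.19] m [-0.281 -0.792  0.151] ang [-0.1   0.03] op 44.8
   std [0.28 0.35 0.32] [0.022 0.041 0.015]
cmd z 1.70 [ 5.06 -1.21  0.01] [-0.356 -1.145  0.203]
t23.06 p [-1.92 -0.24  1.63] f [ 5.02 -1.54  0.8 ] m [-0.346 -1.142  0.227] ang [-0.08  0.03] op 44.7
   std [0.3  0.59 0.36] [0.021 0.024 0.027]
cmd z 1.20 [ 5.44 -1.33  1.23] [-0.389 -1.164  0.2  ]
t23.59 p [-1.87 -0.22  1.45] f [ 5.33 -1.24  1.01] m [-0.363 -1.152  0.265] ang [-0.06  0.02] op 44.8
   std [0.61 0.34 0.47] [0.022 0.014 0.016]
cmd z 0.70 [ 5.71 -1.46  2.01] [-0.42  -1.251  0.222]
t24.12 p [-1.87 -0.2   1.28] f [ 5.3  -0.24  1.1 ] m [-0.455 -1.24   0.194] ang [-0.04  0.01] op 44.8
   std [0.37 0.13 0.34] [0.017 0.016 0.041]
cmd z 0.20 [ 6.6  -1.63  3.7 ] [-0.465 -1.344  0.229]
t24.66 p [-1.87 -0.19  1.24] f [ 5.65 -0.75  2.34] m [-0.496 -1.323  0.26 ] ang [-0.02  0.01] op 44.9
```

```bash
sed -i 's/\*.08,-.5,.5/*.12,-.6,.6/' press.py; python3 press.py 13.2 -2.1 -0.3 5
```

```text
std [0.29 0.49 0.78] [0.035 0.017 0.018]
cmd z -0.30 [ 5.54 -1.71  4.28] [-0.48  -1.204  0.19 ]
t25.19 p [-1.87 -0.2   1.24] f [ 5.58 -1.24  3.44] m [-0.518 -1.236  0.205] ang [0.06 0.  ] op 44.7
   std [0.25 0.34 0.63] [0.028 0.038 0.011]
cmd z -0.90 [ 6.43 -2.12  6.24] [-0.578 -1.361  0.219]
t25.73 p [-1.87 -0.18  1.22] f [ 6.36 -0.96  6.11] m [-0.498 -1.414  0.211] ang [ 0.09 -0.01] op 45.0
   std [0.25 0.28 0.26] [0.023 0.025 0.012]
cmd z -1.35 [ 6.21 -1.91  7.33] [-0.644 -1.442  0.221]
t26.26 p [-1.86 -0.19  1.24] f [ 7.14 -3.01  7.61] m [-0.633 -1.508  0.209] ang [ 0.11 -0.01] op 44.9
   std [0.24 0.74 0.4 ] [0.011 0.016 0.029]
cmd z -1.67 [ 7.08 -2.03  8.26] [-0.658 -1.521  0.197]
t26.79 p [-1.87 -0.2   1.21] f [ 6.63 -2.39  7.39] m [-0.718 -1.531  0.227] ang [ 0.13 -0.02] op 45.0
   std [0.55 0.28 0.14] [0.028 0.026 0.031]
cmd z -1.88 [ 7.01 -2.07  8.82] [-0.671 -1.558  0.234]
t27.32 p [-1.87 -0.18  1.21] f [ 6.13 -2.29  9.24] m [-0.67  -1.603  0.208] ang [ 0.14 -0.02] op 45.3
```

```bash
cat > adj.py <<'E'
import sys
from station import r, hand, planner, get_obs, optics, job
from h import *
# roll yaw x z
M,T=frame(TL2);b=pickle.load(open("bias.pkl","rb"))
for a in sys.argv[1:]:
    ro,ya,x,z=map(float,a.split(","))
    D=M@Rn.from_euler("xz",[ro,ya],degrees=True).as_matrix()
    T2=D@M.T@T
    r.line_to(P0+M@np.array([x,0,z])+D[:,2]*21.7,quat(T2),rate=10);r.dwell(.15)
    f,m=avg(get_obs,r,M,5);f-=b[0];m-=b[1];print(a,f.round(2),m.round(3),"xc %.0f yc %.0f"%(-(m[1]+.22*f[0])/f[2]*1e3,(m[0]-.22*f[1])/f[2]*1e3));rep(get_obs(),M,b)
E
python3 adj.py " -0.6,0,-1.6,-1.9" " -1.2,0,-1.6,-1.9" " -1.2,0.7,-1.6,-1.9"
```

```text
std [0.49 0.22 0.42] [0.02  0.014 0.037]
 -0.6,0,-1.6,-1.9 [ 6.04 -3.11  8.48] [-0.467 -1.335  0.205] xc 1 yc 26
t27.89 p [-1.85  0.01  1.34] f [ 7.22 -2.97  7.81] m [-0.509 -1.311  0.193] ang [0.21 0.56] op 44.8
   std [0.64 0.19 0.31] [0.019 0.013 0.035]
 -1.2,0,-1.6,-1.9 [ 6.06 -3.25  9.24] [-0.49  -1.38   0.186] xc 5 yc 24
t28.46 p [-1.86  0.26  1.59] f [ 5.25 -2.91  9.62] m [-0.52  -1.368  0.233] ang [0.22 1.15] op 44.7
   std [0.25 0.24 0.44] [0.03  0.025 0.032]
 -1.2,0.7,-1.6,-1.9 [ 5.61 -2.49  9.09] [-0.412 -1.309  0.096] xc 8 yc 15
t29.02 p [-2.03  0.63  1.58] f [ 6.49 -2.6   8.77] m [-0.413 -1.279  0.08 ] ang [0.23 1.12] op 45.0
```

```bash
python3 adj.py " -0.3,1.0,-1.3,-1.9"  " -0.3,1.0,-1.2,-2.2"
```

```text
std [0.43 0.71 0.49] [0.028 0.028 0.029]
 -0.3,1.0,-1.3,-1.9 [ 4.93 -1.73  7.49] [-0.256 -1.075  0.021] xc -1 yc 17
t29.59 p [-2.08  0.56  1.23] f [ 4.13 -1.92  7.75] m [-0.23  -1.054  0.032] ang [0.26 0.2 ] op 44.4
   std [0.08 0.49 0.22] [0.019 0.027 0.019]
 -0.3,1.0,-1.2,-2.2 [ 4.8  -1.4   8.25] [-0.278 -1.08   0.022] xc 3 yc 3
t30.16 p [-2.07  0.56  1.24] f [ 5.32 -1.84  8.32] m [-0.225 -1.089 -0.022] ang [0.29 0.19] op 44.6
```

```bash
python3 adj.py " -0.3,1.0,-1.2,-2.7"; python3 - <<'E'
from station import r, hand, planner, get_obs, optics, job
from h import *
for n in("side","top"):
    c=optics.camera(n);pickle.dump(c,open(f"pics/{n}5.pkl","wb"))
    if n=="side": crop(c,230,240,330,330,6.4,"pics/s5.png",1.6)
    else: crop(c,215,175,320,280,5.6,"pics/t5.png",1.8)
# plate clip/edge shift vs first image
a=load("side0")["pixels"].astype(int);b=load("side5")["pixels"].astype(int)
A=a[240:320,304:326].mean(2).astype(np.float32);B=b[240:320,304:326].mean(2).astype(np.float32)
print(cv2.phaseCorrelate(A,B))
s=load("side5")
M,T=frame(TL2)
o=get_obs();Tm=o2R(o);org=o["eef_pos"]+Tm[:,2]*21.7
print("carrier org",org, "proj corners", [proj(s,org-Tm[:,1]*0+Tm[:,1]*l*45+Tm[:,0]*k*23).round(1).tolist()[0] for l in(1,-1) for k in (1,-1)])
E
```

```text
std [0.7  0.43 0.53] [0.017 0.034 0.027]
 -0.3,1.0,-1.2,-2.7 [ 5.33 -2.39  9.51] [-0.331 -1.168  0.017] xc -1 yc 20
t30.73 p [-2.08  0.56  1.25] f [ 5.64 -1.63  9.91] m [-0.322 -1.148  0.014] ang [0.32 0.18] op 44.9
((0.002201334737224059, -0.07769796748144131), 0.8309964343905449)
carrier org [543.94595404 127.69019883  96.49497428] proj corners [[250.3, 299.2], [250.5, 278.8], [298.6, 289.7], [297.3, 269.3]]
```

View pics/s5.png

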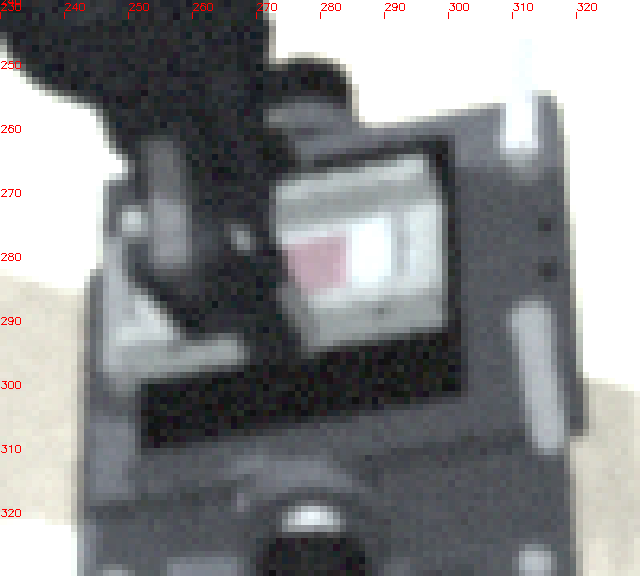

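View pics/t5.png

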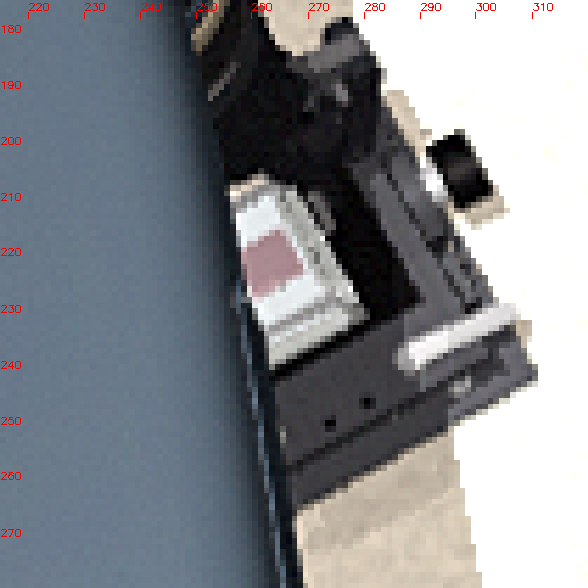

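```bash
python3 - <<'E'
from h import *
t=load("top5");s=load("side5")
crop(s,270,250,310,305,11,"pics/s6.png",1.3)
crop(t,250,205,295,255,12,"pics/t6.png",1.8)
M,_=frame(13.2)
# face plane from triangulated corners, local frame
F0=np.array([541.1,126.8,95.5])
for c,uv in((s,[[298.7,292.3],[251,300.5],[301.9,301.2],[299.9,260.4]]),(t,[[290.2,228.3],[252.5,249.1]])):
    C,d=ray(c,uv)
    k=((F0-C)@M[:,2])/(d@M[:,2]);P=C+d*k[:,None];print(((P-F0)@M).round(1).tolist())
for z in(0,1,2,4,18):
    for y in(-23,23): print(z,y,"side",proj(s,F0+M@[45,y,z]).round(1).tolist(),"top",proj(t,F0+M@[45,y,z]).round(1).tolist())
E
```

```text
[[42.3, -26.1, 0.0], [-46.6, -24.8, -0.0], [47.3, -46.1, -0.0], [47.3, 44.9, 0.0]]
[[46.5, 45.3, 0.0], [46.7, -44.9, -0.0]]
0 -23 side [[300.1, 290.6]] top [[261.3, 243.4]]
0 23 side [[299.1, 270.0]] top [[280.6, 232.9]]
1 -23 side [[300.0, 290.3]] top [[261.2, 243.2]]
1 23 side [[299.0, 269.7]] top [[280.5, 232.7]]
2 -23 side [[299.8, 290.0]] top [[261.1, 243.1]]
2 23 side [[298.9, 269.3]] top [[280.4, 232.5]]
4 -23 side [[299.5, 289.3]] top [[260.9, 242.7]]
4 23 side [[298.6, 268.7]] top [[280.2, 232.1]]
18 -23 side [[297.5, 284.9]] top [[259.5, 240.3]]
18 23 side [[296.6, 264.2]] top [[279.0, 229.6]]
```

View pics/s6.png

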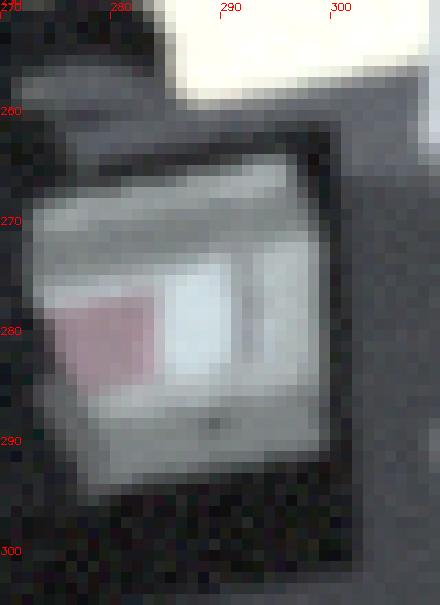

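View pics/t6.png

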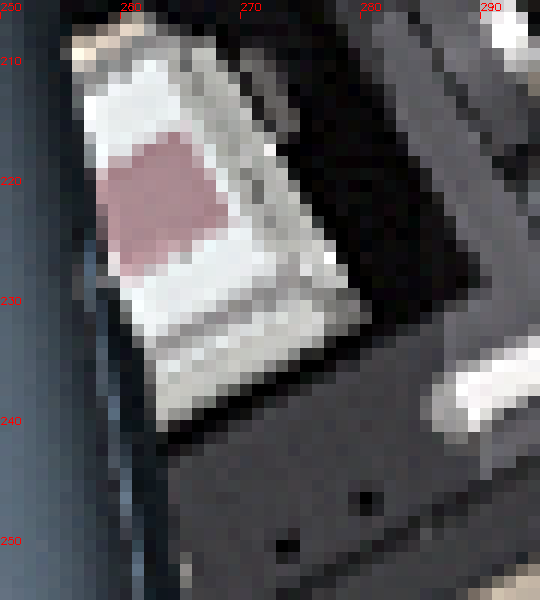

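The top and side views agree with a seated carrier: the upper-end corners lie within about 1 px of where they should be, and the stage has not shifted. I'll hold the press, check once more, then hand in.

```bash
python3 - <<'E'
from station import r, hand, planner, get_obs, optics, job
from h import *
M,T=frame(TL2);b=pickle.load(open("bias.pkl","rb"))
for i in range(3):
    r.dwell(.8); f,m=avg(get_obs,r,M,5); f-=b[0];m-=b[1];print(f.round(2),"xc %.0f yc %.0f"%(-(m[1]+.22*f[0])/f[2]*1e3,(m[0]-.22*f[1])/f[2]*1e3));rep(get_obs(),M,b)
c=optics.camera("side")
A=load("side0")["pixels"][240:320,304:326].mean(2).astype(np.float32);B=c["pixels"][240:320,304:326].mean(2).astype(np.float32)
print(cv2.phaseCorrelate(A,B))
job.hand_in()
E
```

```text
std [0.24 0.41 0.59] [0.014 0.028 0.019]
[ 5.03 -1.7   9.21] xc 10 yc 5
t31.79 p [-2.06  0.52  1.22] f [ 5.05 -2.32  9.25] m [-0.351 -1.175 -0.012] ang [0.31 0.19] op 45.0
   std [0.4  0.28 0.43] [0.019 0.022 0.037]
[ 5.38 -1.95  9.35] xc 1 yc 10
t32.76 p [-2.09  0.53  1.24] f [ 5.36 -2.24  9.77] m [-0.282 -1.164 -0.037] ang [0.32 0.19] op 44.8
   std [0.36 0.39 0.59] [0.012 0.022 0.034]
[ 5.2  -1.67  9.35] xc 3 yc 4
t33.73 p [-2.07  0.58  1.25] f [ 4.59 -1.57 10.53] m [-0.309 -1.128 -0.017] ang [0.32 0.19] op 45.1
((0.10173522986474381, -0.08452498408743736), 0.8537215543289979)
the job is handed in; nothing more can be done
```

The aluminium carrier is on the tilting stage, seated against the stop bar, and the arm is still gripping it and pressing it down. I handed the job in at about 34 s. The hand-in gives no verdict, so the points below are my own checks.

- **Press:** it held a steady 9.2–9.4 N square to the face for the last 3 s. There was also about 5 N down the slope against the bar, and about 2 N sideways, which I left in.
- **Flush:** I set the plate tilt to about 13.2°, from the cameras (12.6°) and then by touch. The centre of pressure read within about 10 mm of the carrier's middle, so it is resting on its underside rather than on an edge. I also trimmed the roll by −0.3° and the turn by +1.0° by feel.
- **Position:** in both pictures the carrier's upper-end corners were within about 1 px (roughly 2 mm) of where a seated, centred carrier should be.
- **Stage setting:** the stage's upper edge had moved by about 0.1 px since the start, so the stage did not slip.
- **Other things on the bench:** I didn't touch them knowingly, but I didn't measure them again at the end.

The touch readings at different tilts did not agree well with each other because of force noise and the carrier turning slightly in the grip. I therefore lowered the grip from 45 N to 25 N so the carrier could settle flat on the face. That makes the tilt good to about a degree, rather than measured exactly.

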